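# Load a signal beacon in the sprung test cradle and hold it down

## Task

Test the signal beacon: stand the lamp body in the blue sprung ring of the test cradle, foot down so that its flange rests on the ring, then put the red lens on top of it, fully seated, and press the closed beacon straight down until the ring is at the bottom of its travel. Finish while still holding it pressed down with the gripper: do not let it come back up. Leave the green lens, the contactor and the screwdriver where they are.

Things in the scene. Friction and masses are not known exactly. Their poses are not given: they have to be found in the camera images.
- lamp_mid (a point): Centre of the loose lamp body (upright, 100 mm tall, 0.13-0.23 kg; z = its axis, up). From the underside: black foot dia 44, 0-28 mm (tapers to dia 36 over the lowest 10); black flange dia 62, 28-36; grey barrel dia 48, 36-80 (grip here); white spigot dia 36, 80-100, its end tapered. This point: 50 mm above the underside; seated, 22 mm above ring_seat.
- lens_mid (a point): Centre of the loose red lens, a cap standing mouth-down: 52 mm diameter, 56 mm tall, 0.07 kg, flat top 32 mm across; z = its axis, up. Its bore (42 mm diameter, 26 mm deep, open below) goes over the lamp's white spigot until its rim rests on the barrel. This point: 28 mm above the rim; seated, 58 mm above lamp_mid.
- ring_seat (a point): Centre of the top face of the cradle's blue sprung ring (inside 50, outside 72 mm, 22 mm tall, open through), 82 mm above the table when up. It slides only vertically over a fixed grey base 110 x 110 x 30 mm with three guide rods, which end below the ring's top, and steel springs. The lamp's foot goes in from above.
- ring (a joint): How far the ring is pressed down: 0 up (at rest, also with the beacon standing in it), 0.018 m at the bottom stop. The springs push with 4.5 N when up and 12.6 N at the stop; the beacon and ring weigh 3 to 4.5 N, so 8 to 10 N from the gripper holds it at the bottom.
- spare_mid (a point): Centre of the green lens, a loose spare of the same shape and size as the red one. To be left alone.
- contactor: A loose grey and black contactor block, 70 x 45 mm and 80 mm tall; origin at the centre of its underside. To be left alone.
- screwdriver: A loose screwdriver with a red handle lying on the table beyond the cradle, about 200 mm long, roughly along y; origin at the middle of its underside. To be left alone.
Mind the look-alikes: they are no part of the job. There is more than one size of the part that bears ring_seat; the job needs the smallest.

How it is judged:
On the way, in this order (a step that is already met when the one before it is completed fails the run):
1. the lamp body stands in the ring, its flange on the ring (horizontal distance between lamp_mid and ring_seat below 0.006 m and z of lamp_mid in the frame of ring_seat between 0.015 and 0.026 m and angle between lamp_mid's own z axis and vertical below 0.12 rad), for 0.2 s.
2. the red lens is seated on the lamp body in the ring (all of step 1 and horizontal distance between lens_mid and lamp_mid below 0.007 m and z of lens_mid in the frame of lamp_mid between 0.05 and 0.062 m and angle between lens_mid's own z axis and vertical below 0.12 rad), for 0.1 s.
At the end, for the whole second after the job is handed in: Lamp upright in the ring (6 mm off axis, flange within 4 mm of the ring), red lens seated on it (7 mm off axis, within 4 mm), both within 0.12 rad of upright; ring held down over 14 of its 18 mm, fingers bearing on the red lens with over 2 N; bystanders within 25 mm of their start (all of step 2 and value of joint ring above 0.014 m and contact force between the fingers and lens above 2 N and distance of each of spare_mid, contactor, screwdriver from where it was at the start of the episode below 0.025 m); the arm keeps its last pose, push and grip.
It fails at once if the green lens is disturbed (moved over 25 mm) (distance of spare_mid from where it was at the start of the episode above 0.025 m).
It fails at once if the contactor is disturbed (moved over 25 mm) (distance of contactor from where it was at the start of the episode above 0.025 m).
It fails at once if the screwdriver is disturbed (moved over 25 mm) (distance of screwdriver from where it was at the start of the episode above 0.025 m).
It also fails if it takes over 67 s, if anything falls off the work surface, if the arm or the gripper's body presses on something with over 40 N, if the wrist force passes 120 N, or if a joint passes its speed limit or range.

## Robot

A 6-joint arm with a two-finger parallel gripper is mounted at the origin on the work surface. World frame = base frame: x ahead of the robot, y to its left, z up, the work surface at z = 0. Lengths are in m, angles in rad, forces in N, time in s.
With the tool pointing down it reaches from about 0.25 to 0.775 m from the base axis. Payload 4 kg.
Tool frame: the origin (TCP) lies on the centre line of the jaws, within the pads' length; the fingertips stand 25 mm ahead of it and the grasp point (between the pads) lies 6 mm ahead of it; z points along the fingers, y is the line along which they close (so a half turn about z gives the same grasp; the last joint's range is limited). The gripper opens to 94 mm and grips with 3 to 60 N. Pads are 16 mm wide; open, the fingers measure 119 mm over their backs; the gripper's body (75 mm by 177 mm) begins 78 mm behind the grasp point.
Start: joints at [-1.336, 0.087, 1.371, -0, 1.684, -0.103], TCP at [0.182, -0.519, 0.231] pointing down, gripper open.
Joint ranges: [-3.1, 3.1], [-0.76, 2.03], [0.27, 2.55], [-1.08, 4.22], [0.17, 2.65], [-2.57, 2.57]. Speed limits (rad/s): [2.79, 2.79, 3.14, 3.14, 3.14, 3.14].

## Interface

Orientations are given as [roll, pitch, yaw] about the fixed x, y, z axes, in that order (R = Rz(yaw) Ry(pitch) Rx(roll)).
In Python, from bench import robot, imaging gives the robot as it stands. The module is installed in compiled form; this text tells all that it offers.
- The arm moves only by the tool drive_tool, never from a script. Its argument "series" is a list of rows, each a list of 3 entries, a list of its own where there are three numbers: the finger opening in m, from 0 to 0.094, then the shift along the tool's x, y, z in m, then the turn, a rotation vector about the tool's x, y, z in rad. A call has 1 to 5 rows; each row is the pose to reach, as a shift and turn from the pose commanded when the call began, along the tool's axes at that moment; what a row does not reach only later rows make up. A row lasts 1/8 s, in which the tool goes at most 62.5 mm and 10.7 degrees, less where a joint would pass 70% of its speed; a pose out of reach is approached as far as the arm can. A call with a gripper value outside its range is refused whole. The fingers move at their own pace and stop on an object; the grip force is fixed at half the most. Time passes only in rows, so rows that repeat a pose let the fingers close. It gives the time, the measured TCP pose, the force, the opening and the grip force at its end, in the units of the state.
- robot.get_obs(): the state, without advancing time (a new reading comes with each control period).
- imaging.snapshot(name): name is "scene" or "top"; returns the picture (384x512x3 uint8, red, green, blue); there is no depth.
- imaging.get_calibration(name): a dict with "intrinsics" (3x3 intrinsics, pixels), "position" and "rotation" of the camera in the world. Camera axes: x right, y up, looking along -z (the intrinsics and any distortion apply to the point x, -y, -z); pixel columns grow to the right and rows downward; lengths in m; the calibration is good to about 2 mm. A picture is of the moment at which its call begins. get_calibration takes no time and is no camera call.
- robot.close_job(): hands the job in; it is judged then, once.
The state is a dict: "time": time; "joint_positions": joint angles; "qvel": joint speeds; "joint_torque": joint torques, N m; "tool_pos": TCP position; "ee_rot": TCP orientation; "wrist_force": force on the tool from outside, world axes, zero at the start; "wrist_torque": the same for the moment, N m; "width": finger opening in m; "finger_force": force on a finger pad.
Only numpy, scipy, OpenCV 4.12 (cv2) and the standard library are available. Lean on these libraries where they do the work, as an engineer would, in place of code of your own. Each camera call takes 0.05 s, during which the arm holds its last target. There are 200 camera calls.

## Working session

There is one attempt and no reset: what is moved stays moved. The work goes in short steps, Python scripts to look and compute and a tool call to move; the robot and the scene stay as the last step left them, time stands still between calls to the robot, and variables do not carry over. Pictures are saved under pics/ and viewed, at most 10 in all, crops included, and the job is handed in when it is done.

Besides the shell and the picture viewer there is one more tool, called as name([rows], argument=value, ...), one row to a line, values as JSON. drive_tool: Moves the arm, as the interface text tells. Its arguments: {"type":"object","properties":{"series":{"type":"array"}},"required":["series"]}

```bash
mkdir -p pics; python3 - <<'E'
from bench import robot, imaging
import cv2,numpy as np
for n in("scene","top"):
    im=imaging.snapshot(n); cv2.imwrite(f"pics/{n}0.png",im[:,:,::-1])
    c=imaging.get_calibration(n); print(n,{k:np.round(v,4).tolist() if not isinstance(v,str) else v for k,v in c.items()})
print({k:np.round(v,3).tolist() for k,v in robot.get_obs().items()})
E
```

```text
scene {'intrinsics': [[402.1023, 0.0, 260.8112], [0.0, 402.1023, 189.9027], [0.0, 0.0, 1.0]], 'position': [0.8867, 0.3389, 0.8783], 'rotation': [0.5447, -0.0149, 2.4461]}
top {'intrinsics': [[375.6277, 0.0, 252.4393], [0.0, 375.6277, 191.1932], [0.0, 0.0, 1.0]], 'position': [0.5207, -0.0138, 0.7705], 'rotation': [0.0543, -0.0061, -1.5488]}
{'time': 0.1, 'joint_positions': [-1.336, 0.088, 1.372, 0.0, 1.684, -0.103], 'qvel': [-0.0, -0.002, -0.004, 0.0, 0.002, 0.0], 'joint_torque': [0.003, -34.125, -30.33, 0.072, 0.03, -0.0], 'tool_pos': [0.182, -0.518, 0.229], 'ee_rot': [-3.14, -0.0, 0.338], 'wrist_force': [0.351, 0.839, 0.649], 'wrist_torque': [-0.005, 0.028, 0.088], 'finger_force': 0.0, 'width': 0.094}
```

View pics/scene0.png

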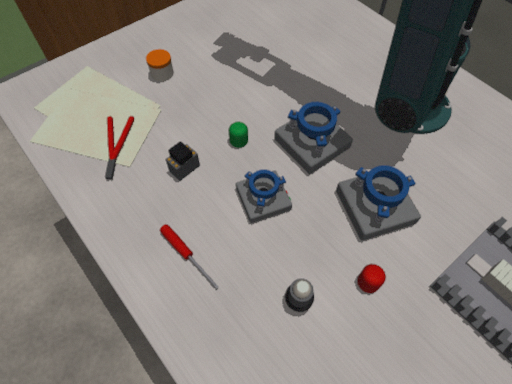

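View pics/top0.png

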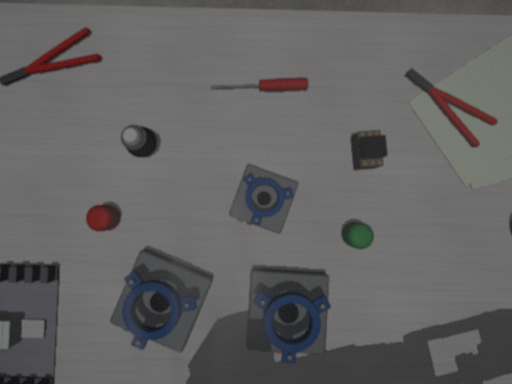

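The blue rings sit at scene (263,186), (316,120) and (385,186), and at top (265,197), (153,303) and (291,318). The smallest is scene (263,186) / top (265,197).
Red candidates are the lens at scene (372,278) / top (100,217), the screwdriver handle at top (283,85) and the pliers. The red dome is the lens.
The lamp is at scene (300,292) / top (138,140).

```bash
cat > h.py <<'E'
from bench import robot, imaging
import cv2,numpy as np
from scipy.spatial.transform import Rotation as R
def rays(n,px):
    c=imaging.get_calibration(n);K=np.array(c["intrinsics"]);px=np.atleast_2d(px).astype(float)
    r=np.array(c["rotation"]);r=R.from_euler("xyz",r).as_matrix() if r.ndim==1 else r
    d=np.c_[(px[:,0]-K[0,2])/K[0,0],-(px[:,1]-K[1,2])/K[1,1],-np.ones(len(px))]@r.T
    return np.array(c["position"]),d
def plane(n,px,z):
    o,d=rays(n,px);return o+d*((z-o[2])/d[:,2])[:,None]
def tri(p):
    A=np.zeros((3,3));b=np.zeros(3)
    for n,px in p.items():
        o,d=rays(n,px);d=d[0]/np.linalg.norm(d[0]);M=np.eye(3)-np.outer(d,d);A+=M;b+=M@o
    return np.linalg.solve(A,b)
def hsv(n): return cv2.cvtColor(imaging.snapshot(n),cv2.COLOR_RGB2HSV).astype(int)
def blob(m,near,r=30):
    """centroid, area, contour of the mask component nearest a pixel"""
    k,l,s,c=cv2.connectedComponentsWithStats(m.astype(np.uint8))
    i=[j for j in range(1,k) if s[j,4]>30 and np.hypot(*(c[j]-near))<r]
    if not i: return None
    j=min(i,key=lambda j:np.hypot(*(c[j]-near)));return c[j],s[j,4],(l==j).astype(np.uint8)
def red(h): return ((h[...,0]<8)|(h[...,0]>172))&(h[...,1]>150)&(h[...,2]>50)
def blue(h): return (h[...,0]>95)&(h[...,0]<125)&(h[...,1]>120)&(h[...,2]>40)
def white(h,v): return (h[...,1]<45)&(h[...,2]>v)
def circ(P):
    s=np.linalg.lstsq(np.c_[2*P[:,:2],np.ones(len(P))],(P[:,:2]**2).sum(1),rcond=None)[0]
    return s[:2],np.sqrt(s[2]+s[0]**2+s[1]**2)
E
python3 - <<'E'
from h import *
T=hsv("top");S=hsv("scene")
a=blob(red(T),(100,217));b=blob(red(S),(372,278));print("lens",a[:2],b[:2],tri({"top":a[0],"scene":b[0]}))
print("lens top/scene at z=.028",plane("top",a[0],.028),plane("scene",b[0],.028))
for n,H,p in(("top",T,(265,197)),("scene",S,(263,186))):
    m=blob(blue(H),p);cs,hi=cv2.findContours(m[2],cv2.RETR_CCOMP,cv2.CHAIN_APPROX_NONE)
    print(n,m[:2],"centroid",plane(n,m[0],.077))
    for c in cs:
        if len(c)>25: print(len(c),circ(plane(n,c[:,0],.082)))
im=cv2.cvtColor(T.astype(np.uint8),cv2.COLOR_HSV2BGR);i2=cv2.cvtColor(S.astype(np.uint8),cv2.COLOR_HSV2BGR)
f=lambda i,x,y:cv2.resize(i[y-35:y+35,x-35:x+35],(300,300),interpolation=cv2.INTER_CUBIC)
cv2.imwrite("pics/crop1.png",np.vstack([np.hstack([f(im,265,197),f(im,138,140)]),np.hstack([f(i2,263,190),f(i2,300,292)])]))
E
```

```text
lens (array([ 97.56330749, 217.78036176]), np.int32(387)) (array([371.06890459, 278.22791519]), np.int32(566)) [0.50468093 0.2810108  0.03386053]
lens top/scene at z=.028 [[0.50199143 0.28601487 0.028     ]] [[0.5050028  0.27841692 0.028     ]]
top (array([268.90640394, 201.16256158]), np.int32(203)) centroid [[ 0.54071977 -0.04797824  0.077     ]]
182 (array([ 0.54674903, -0.03884687]), np.float64(0.03071198103134828))
scene (array([263.71119134, 184.97111913]), np.int32(554)) centroid [[ 0.5525552 -0.032246   0.077    ]]
116 (array([ 0.55490553, -0.0298335 ]), np.float64(0.041037033615397886))
52 (array([ 0.55215236, -0.03331068]), np.float64(0.022619660138441362))
```

View pics/crop1.png

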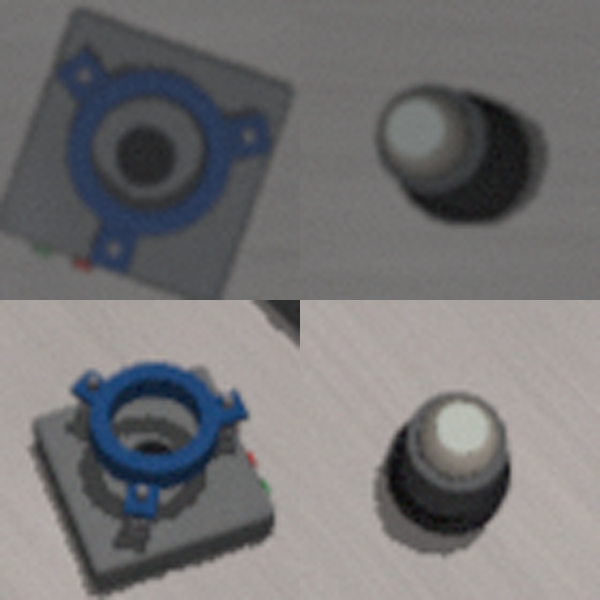

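The crops show the small ring at top (264.5,197.5) and scene (264,182), and the spigot end at top (130,135) and scene (303,287). The choice is right. The top view is dim, so I'll relax the masks and refine.

```bash
python3 - <<'E'
from h import *
T=hsv("top");S=hsv("scene")
bl=lambda h:(h[...,0]>95)&(h[...,0]<130)&(h[...,1]>80)
m=blob(bl(T),(265,197));cs,_=cv2.findContours(m[2],cv2.RETR_CCOMP,cv2.CHAIN_APPROX_NONE)
print("ring",m[:2],[circ(plane("top",c[:,0],.082)) for c in cs if len(c)>25])
print(plane("top",(264.5,197.5),.082),plane("scene",(264,181.8),.082),tri({"top":(264.5,197.5),"scene":(264,181.8)}))
rd=lambda h:((h[...,0]<8)|(h[...,0]>172))&(h[...,1]>110)
a=blob(rd(T),(100,217));b=blob(rd(S),(372,278));print("lens",a[:2],b[:2],tri({"top":a[0],"scene":b[0]}),plane("top",a[0],.03),plane("scene",b[0],.03))
print("T vals",T[135,125:145,2],T[135,125:145,1]); print("S vals",S[287,290:316,2],S[287,290:316,1])
for p in((130,135.3),):print("lamp",tri({"top":p,"scene":(302.8,286.9)}),plane("top",p,.1),plane("scene",(302.8,286.9),.1))
# flange/black silhouettes
for n,H,p,v in(("top",T,(138,140),60),("scene",S,(300,292),75)):
    q=blob(H[...,2]<v,p);print(n,q and q[:2])
# base of cradle: grey/green lens check
g=lambda h:(h[...,0]>50)&(h[...,0]<80)&(h[...,1]>110)
a=blob(g(T),(358,235));b=blob(g(S),(238,134));print("green",tri({"top":a[0],"scene":b[0]}))
E
```

```text
ring (array([264.40053405, 197.31375167]), np.int32(749)) [(array([ 0.54762288, -0.03943437]), np.float64(0.0395301901442913)), (array([ 0.5478984 , -0.03899712]), np.float64(0.025843243891044077))]
[[ 0.54711359 -0.03951732  0.082     ]] [[ 0.54847957 -0.03620367  0.082     ]] [ 0.54680167 -0.03916618  0.07689829]
lens (array([ 99.04703476, 217.74846626]), np.int32(489)) (array([371.07495741, 278.18057922]), np.int32(587)) [0.5040088  0.28012166 0.03070539] [[0.5021677  0.28230724 0.03      ]] [[0.50581026 0.27849541 0.03      ]]
T vals [126 124 126 126 127 127 127 126 126 124 123 113  94  84  79  72  63  59
  57  61] [ 8  8 10 10 12 10 10  8 10 10  8  5  5 12 16 14  8  4  4  8]
S vals [ 81  92  77  91 104 120 128 172 187 185 188 189 189 185 189 189 190 190
 174 150 126 104 100 159 178 176] [13  3 10 22 25 30 20  9 12 11 11 12 13 10 11 12  9 12 13 22 24 10  3 14
 16 16]
lamp [0.65377174 0.20773763 0.09389035] [[0.65296439 0.20531433 0.1       ]] [[0.65516535 0.20915685 0.1       ]]
top (array([145.39737991, 143.77729258]), np.int32(458))
scene (array([297.1958457 , 302.31750742]), np.int32(337))
green [ 0.47111504 -0.24129654  0.00261395]
```

Averaging both views gives lamp (0.654, 0.207), ring (0.548, −0.038) and lens (0.504, 0.280). I'll keep the tool yaw at 0.338 and go above the lamp.

drive_tool([
  [0.094,[0.05,-0.038,0.0],[0,0,0]],
  [0.094,[0.1,-0.077,0.0],[0,0,0]],
  [0.094,[0.15,-0.115,0.0],[0,0,0]],
  [0.094,[0.19,-0.146,0.0],[0,0,0]],
  [0.094,[0.229,-0.176,0.0],[0,0,0]],
])

```text
time: 0.92
tool_pos: [0.3407, -0.2753, 0.2307]
ee_rot: [3.141, -0.0, 0.338]
wrist_force: [0.2, -1.0, -0.1]
width: 0.0937
finger_force: 0.0
```

drive_tool([
  [0.094,[0.045,-0.035,0.0],[0,0,0]],
  [0.094,[0.09,-0.07,0.0],[0,0,0]],
  [0.094,[0.135,-0.105,0.0],[0,0,0]],
  [0.094,[0.18,-0.14,0.0],[0,0,0]],
  [0.094,[0.229,-0.176,0.0],[0,0,0]],
])

```text
time: 1.55
tool_pos: [0.4985, -0.0334, 0.2307]
ee_rot: [3.141, -0.001, 0.338]
wrist_force: [0.2, -0.2, 0.7]
width: 0.0938
finger_force: 0.0
```

drive_tool([
  [0.094,[0.045,-0.035,0.0],[0,0,0]],
  [0.094,[0.09,-0.07,0.0],[0,0,0]],
  [0.094,[0.135,-0.105,0.0],[0,0,0]],
  [0.094,[0.18,-0.14,0.0],[0,0,0]],
  [0.094,[0.228,-0.176,0.01],[0,0,0]],
])

```text
time: 2.17
tool_pos: [0.6558, 0.2083, 0.2216]
ee_rot: [3.141, -0.003, 0.338]
wrist_force: [0.3, -0.1, 0.1]
width: 0.0938
finger_force: 0.0
```

drive_tool([
  [0.094,[-0.002,0.0,0.05],[0,0,0]],
  [0.094,[-0.002,0.0,0.085],[0,0,0]],
  [0.094,[-0.002,0.0,0.115],[0,0,0]],
  [0.094,[-0.002,0.0,0.14],[0,0,0]],
  [0.094,[-0.002,0.0,0.152],[0,0,0]],
])

```text
time: 2.8
tool_pos: [0.6516, 0.2057, 0.0661]
ee_rot: [-3.141, 0.004, 0.338]
wrist_force: [-0.1, -0.2, 0.4]
width: 0.0941
finger_force: 0.0
```

```bash
python3 - <<'E'
from h import *
im=imaging.snapshot("top")[:,:,::-1];i2=imaging.snapshot("scene")[:,:,::-1]
f=lambda i,x,y:cv2.resize(i[y-50:y+50,x-50:x+50],(400,400),interpolation=cv2.INTER_CUBIC)
cv2.imwrite("pics/g1.png",np.hstack([f(im,138,140),f(i2,300,292)]))
E
```

```text
(no output)
```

View pics/g1.png

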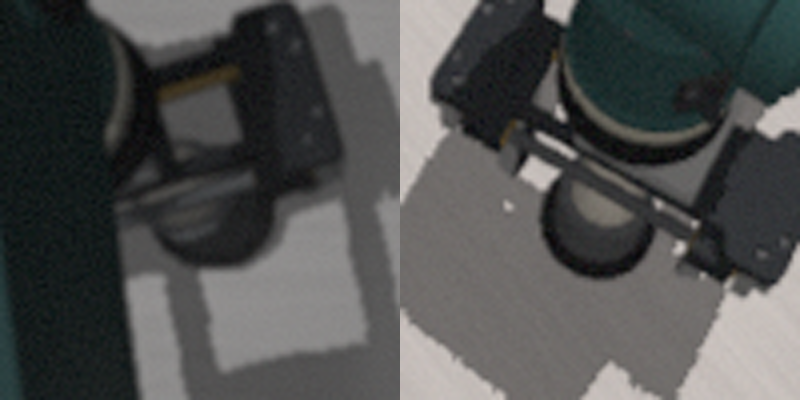

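The lamp (crops, about top (190,225) and scene (598,220)) stands between the fingers, roughly centred. I'll close.

drive_tool([
  [0.094,[0.0,0.0,0.0],[0,0,0]],
  [0.03,[0.0,0.0,0.0],[0,0,0]],
  [0.03,[0.0,0.0,0.0],[0,0,0]],
  [0.03,[0.0,0.0,0.0],[0,0,0]],
  [0.03,[0.0,0.0,0.0],[0,0,0]],
])

```text
time: 3.52
tool_pos: [0.6527, 0.2059, 0.0686]
ee_rot: [3.141, -0.0, 0.338]
wrist_force: [0.4, 0.4, -0.0]
width: 0.0569
finger_force: 0.0
```

drive_tool([
  [0.03,[0.0,0.0,0.0],[0,0,0]],
  [0.03,[0.0,0.0,0.0],[0,0,0]],
  [0.03,[0.0,0.0,-0.01],[0,0,0]],
  [0.03,[0.0,0.0,-0.03],[0,0,0]],
  [0.03,[0.0,0.0,-0.03],[0,0,0]],
])

```text
time: 4.15
tool_pos: [0.6545, 0.2063, 0.1023]
ee_rot: [3.141, -0.006, 0.338]
wrist_force: [0.2, -0.5, -1.1]
width: 0.0477
finger_force: 30.0
```

drive_tool([
  [0.03,[0.0,0.0,-0.04],[0,0,0]],
  [0.03,[0.0,0.0,-0.08],[0,0,0]],
  [0.03,[-0.02,0.02,-0.1],[0,0,0]],
  [0.03,[-0.04,0.04,-0.1],[0,0,0]],
  [0.03,[-0.06,0.06,-0.1],[0,0,0]],
])

```text
time: 4.78
tool_pos: [0.6157, 0.1287, 0.1992]
ee_rot: [3.141, -0.001, 0.338]
wrist_force: [-0.6, 0.5, -2.3]
width: 0.0478
finger_force: 30.0
```

drive_tool([
  [0.03,[-0.03,0.034,0.0],[0,0,0]],
  [0.03,[-0.06,0.068,0.0],[0,0,0]],
  [0.03,[-0.09,0.1,0.0],[0,0,0]],
  [0.03,[-0.11,0.125,0.0],[0,0,0]],
  [0.03,[-0.121,0.136,0.0],[0,0,0]],
])

```text
time: 5.4
tool_pos: [0.5463, -0.0404, 0.1988]
ee_rot: [3.141, -0.001, 0.336]
wrist_force: [-0.1, -1.0, -1.8]
width: 0.0476
finger_force: 30.0
```

drive_tool([
  [0.03,[0.0,0.0,0.03],[0,0,0]],
  [0.03,[0.0,0.0,0.03],[0,0,0]],
  [0.03,[0.0,0.0,0.03],[0,0,0]],
  [0.03,[0.0,0.0,0.03],[0,0,0]],
])

```text
time: 5.9
tool_pos: [0.5477, -0.0387, 0.1699]
ee_rot: [3.14, -0.002, 0.339]
wrist_force: [-0.2, -0.1, -1.3]
width: 0.0474
finger_force: 30.0
```

```bash
python3 - <<'E'
from h import *
print(robot.get_obs()["tool_pos"])
im=imaging.snapshot("top")[:,:,::-1];i2=imaging.snapshot("scene")[:,:,::-1]
f=lambda i,x,y:cv2.resize(i[y-50:y+50,x-50:x+50],(400,400),interpolation=cv2.INTER_CUBIC)
cv2.imwrite("pics/g2.png",np.hstack([f(im,265,197),f(i2,263,180)]))
E
```

```text
[ 0.54767204 -0.03866326  0.16987568]
```

View pics/g2.png

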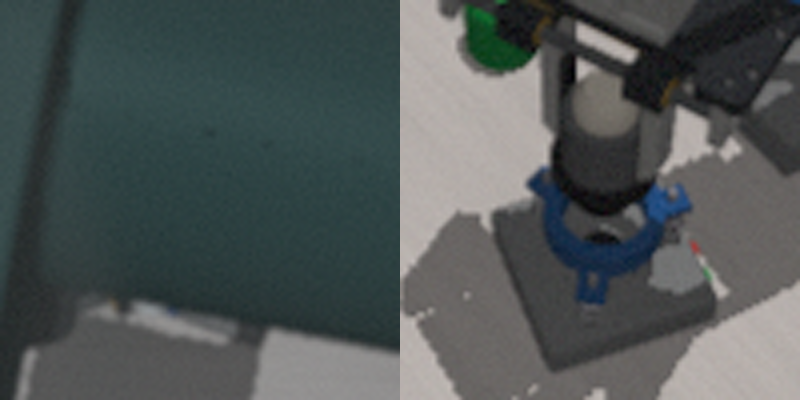

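Scene crop: the lamp foot (605,200) hangs centred over the ring hole (605,225). I'll lower it.

drive_tool([
  [0.03,[0.0,0.0,0.012],[0,0,0]],
  [0.03,[0.0,0.0,0.022],[0,0,0]],
  [0.03,[0.0,0.0,0.032],[0,0,0]],
  [0.03,[0.0,0.0,0.04],[0,0,0]],
  [0.03,[0.0,0.0,0.045],[0,0,0]],
])

```text
time: 6.62
tool_pos: [0.5465, -0.039, 0.1226]
ee_rot: [-3.141, 0.001, 0.338]
wrist_force: [-0.2, 0.4, -1.8]
width: 0.0481
finger_force: 30.0
```

drive_tool([
  [0.03,[0.0,0.0,0.002],[0,0,0]],
  [0.03,[0.0,0.0,0.002],[0,0,0]],
])

```text
time: 6.88
tool_pos: [0.547, -0.039, 0.1223]
ee_rot: [3.141, -0.001, 0.338]
wrist_force: [-1.4, 0.5, 2.0]
width: 0.0478
finger_force: 30.0
```

Contact is at the expected height. I'll release and rise.

drive_tool([
  [0.094,[0.0,0.0,0.0],[0,0,0]],
  [0.094,[0.0,0.0,0.0],[0,0,0]],
  [0.094,[0.0,0.0,0.0],[0,0,0]],
  [0.094,[0.0,0.0,0.0],[0,0,0]],
  [0.094,[0.0,0.0,0.0],[0,0,0]],
])

```text
time: 7.5
tool_pos: [0.5468, -0.039, 0.1214]
ee_rot: [3.142, 0.0, 0.338]
wrist_force: [0.0, 0.4, -0.3]
width: 0.0925
finger_force: 0.0
```

drive_tool([
  [0.094,[0.0,0.0,-0.01],[0,0,0]],
  [0.094,[0.0,0.0,-0.04],[0,0,0]],
  [0.094,[0.0,0.0,-0.08],[0,0,0]],
  [0.094,[0.0,0.0,-0.12],[0,0,0]],
  [0.094,[0.0,0.0,-0.12],[0,0,0]],
])

```text
time: 8.12
tool_pos: [0.5488, -0.0393, 0.2468]
ee_rot: [3.137, -0.009, 0.338]
wrist_force: [-0.3, 0.2, -0.1]
width: 0.0942
finger_force: 0.0
```

drive_tool([
  [0.094,[0.008,-0.035,0.0],[0,0,0]],
  [0.094,[0.016,-0.075,0.0],[0,0,0]],
  [0.094,[0.024,-0.12,0.0],[0,0,0]],
  [0.094,[0.033,-0.16,0.0],[0,0,0]],
  [0.094,[0.041,-0.2,0.0],[0,0,0]],
])

```text
time: 8.75
tool_pos: [0.5184, 0.1645, 0.2401]
ee_rot: [-3.141, 0.002, 0.338]
wrist_force: [0.2, 0.3, 0.3]
width: 0.094
finger_force: 0.0
```

drive_tool([
  [0.094,[0.01,-0.045,0.0],[0,0,0]],
  [0.094,[0.018,-0.085,0.0],[0,0,0]],
  [0.094,[0.024,-0.116,0.02],[0,0,0]],
  [0.094,[0.024,-0.116,0.05],[0,0,0]],
  [0.094,[0.024,-0.116,0.08],[0,0,0]],
])

```text
time: 9.38
tool_pos: [0.5025, 0.2811, 0.1592]
ee_rot: [3.141, 0.002, 0.339]
wrist_force: [1.6, 0.4, -0.2]
width: 0.094
finger_force: 0.0
```

```bash
python3 - <<'E'
from h import *
o=robot.get_obs();print(o["tool_pos"],o["ee_rot"])
T=imaging.snapshot("top");S=imaging.snapshot("scene");H=cv2.cvtColor(T,cv2.COLOR_RGB2HSV).astype(int);G=cv2.cvtColor(S,cv2.COLOR_RGB2HSV).astype(int)
w=blob(white(H,100),(264,190),15);v=blob(white(G,150),(268,160),25);print(w and w[:2],v and v[:2])
f=lambda i,x,y:cv2.resize(i[y-50:y+50,x-50:x+50],(390,300),interpolation=cv2.INTER_CUBIC)
f=lambda i,x,y:cv2.resize(i[y-50:y+50,x-50:x+50],(300,300),interpolation=cv2.INTER_CUBIC)
cv2.imwrite("pics/g3.png",np.vstack([np.hstack([f(T,265,197),f(T,100,217)]),np.hstack([f(S,263,180),f(S,371,278)])])[:,:,::-1])
E
```

```text
[0.50252438 0.28108571 0.15916019] [3.14131221e+00 1.98720986e-03 3.39093013e-01]
(array([265.94845361, 195.11340206]), np.int32(194)) None
```

View pics/g3.png

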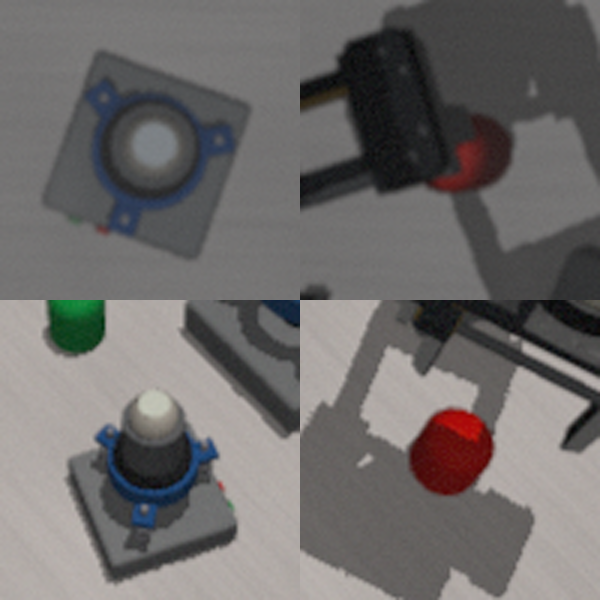

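The lamp stands in the small ring (crop: top-left spigot at (154,144), scene spigot at (155,405)), and the red lens is ahead of the jaws. I'll go down and grip it.

drive_tool([
  [0.094,[0.001,0.0,0.04],[0,0,0]],
  [0.094,[0.001,0.0,0.08],[0,0,0]],
  [0.094,[0.001,0.0,0.105],[0,0,0]],
  [0.094,[0.001,0.0,0.12],[0,0,0]],
  [0.094,[0.001,0.0,0.125],[0,0,0]],
])

```text
time: 10.1
tool_pos: [0.5044, 0.2809, 0.0362]
ee_rot: [3.141, 0.0, 0.338]
wrist_force: [1.1, -0.1, 0.3]
width: 0.0939
finger_force: 0.0
```

drive_tool([
  [0.094,[0.0,0.0,0.0],[0,0,0]],
  [0.03,[0.0,0.0,0.0],[0,0,0]],
  [0.03,[0.0,0.0,0.0],[0,0,0]],
  [0.03,[0.0,0.0,0.0],[0,0,0]],
  [0.03,[0.0,0.0,0.0],[0,0,0]],
])

```text
time: 10.72
tool_pos: [0.5045, 0.281, 0.0366]
ee_rot: [3.141, -0.0, 0.338]
wrist_force: [-0.1, -0.2, 0.5]
width: 0.0571
finger_force: 0.2
```

drive_tool([
  [0.03,[0.0,0.0,0.0],[0,0,0]],
  [0.03,[0.0,0.0,0.0],[0,0,0]],
  [0.03,[0.0,0.0,0.0],[0,0,0]],
])

```text
time: 11.1
tool_pos: [0.5045, 0.2809, 0.0366]
ee_rot: [3.141, -0.0, 0.338]
wrist_force: [-1.1, -0.4, 1.1]
width: 0.0511
finger_force: 30.0
```

```bash
python3 - <<'E'
from h import *
print("lamp top",plane("top",(266,195.05),.154),plane("scene",(264.7,165),.154),tri({"top":(266,195.05),"scene":(264.7,165)}))
S=hsv("scene");b=blob(red(S),(371,278));print(b[:2]) if b else 0
E
```

```text
lamp top [[ 0.5484336  -0.03920829  0.154     ]] [[ 0.54985286 -0.03461402  0.154     ]] [ 0.54788285 -0.03857477  0.14808842]
(array([371.24029126, 282.18446602]), np.int32(412))
```

The lens is held. I'll lift it and carry it above the lamp.

drive_tool([
  [0.03,[0.0,0.0,-0.02],[0,0,0]],
  [0.03,[0.0,0.0,-0.06],[0,0,0]],
  [0.03,[0.0,0.0,-0.11],[0,0,0]],
  [0.03,[0.0,0.0,-0.16],[0,0,0]],
  [0.03,[0.0,0.0,-0.2],[0,0,0]],
])

```text
time: 11.78
tool_pos: [0.5044, 0.2813, 0.2385]
ee_rot: [-3.141, -0.002, 0.338]
wrist_force: [0.7, -0.2, -0.5]
width: 0.0514
finger_force: 30.0
```

drive_tool([
  [0.03,[-0.007,0.035,0.0],[0,0,0]],
  [0.03,[-0.015,0.075,0.0],[0,0,0]],
  [0.03,[-0.024,0.12,0.0],[0,0,0]],
  [0.03,[-0.032,0.16,0.0],[0,0,0]],
  [0.03,[-0.04,0.2,0.0],[0,0,0]],
])

```text
time: 12.4
tool_pos: [0.5328, 0.078, 0.236]
ee_rot: [-3.141, 0.0, 0.338]
wrist_force: [0.6, -0.7, -0.5]
width: 0.0512
finger_force: 30.0
```

drive_tool([
  [0.03,[-0.008,0.04,0.0],[0,0,0]],
  [0.03,[-0.016,0.08,0.0],[0,0,0]],
  [0.03,[-0.022,0.106,0.0],[0,0,0]],
  [0.03,[-0.024,0.116,0.0],[0,0,0]],
  [0.03,[-0.024,0.116,0.02],[0,0,0]],
])

```text
time: 13.02
tool_pos: [0.5498, -0.0386, 0.2179]
ee_rot: [3.14, -0.004, 0.337]
wrist_force: [0.3, 0.6, -0.8]
width: 0.0513
finger_force: 30.0
```

drive_tool([
  [0.03,[0.0,0.0,0.01],[0,0,0]],
  [0.03,[0.0,0.0,0.01],[0,0,0]],
  [0.03,[0.0,0.0,0.01],[0,0,0]],
])

```text
time: 13.4
tool_pos: [0.549, -0.0379, 0.207]
ee_rot: [3.141, -0.001, 0.339]
wrist_force: [-0.2, -0.6, -0.2]
width: 0.0516
finger_force: 30.0
```

```bash
python3 - <<'E'
from h import *
o=robot.get_obs();print(o["tool_pos"],o["ee_rot"])
S=imaging.snapshot("scene")
cv2.imwrite("pics/g4.png",cv2.resize(S[110:230,205:325],(600,600),interpolation=cv2.INTER_CUBIC)[:,:,::-1])
E
```

```text
[ 0.54897296 -0.03785324  0.20704386] [ 3.14119915e+00 -8.33736923e-04  3.38623719e-01]
```

View pics/g4.png

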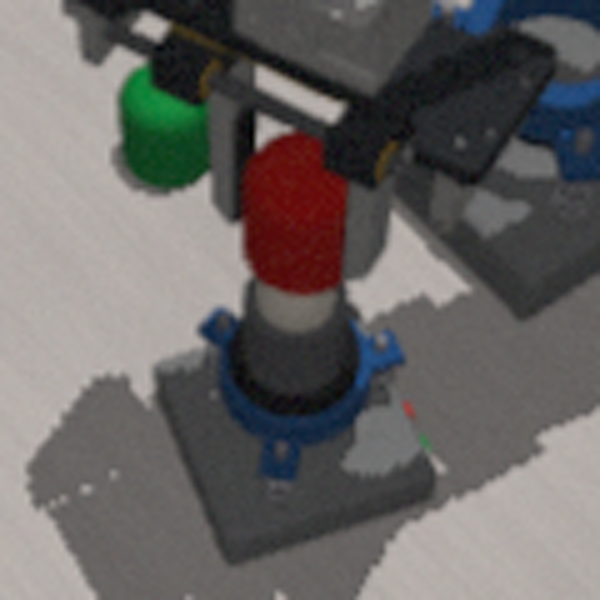

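In the crop the lens (296,225) is coaxial with the spigot (295,305). I'll lower it gently and watch the force.

drive_tool([
  [0.03,[0.0,0.0,0.01],[0,0,0]],
  [0.03,[0.0,0.0,0.018],[0,0,0]],
  [0.03,[0.0,0.0,0.024],[0,0,0]],
  [0.03,[0.0,0.0,0.03],[0,0,0]],
  [0.03,[0.0,0.0,0.033],[0,0,0]],
])

```text
time: 14.08
tool_pos: [0.5487, -0.0384, 0.173]
ee_rot: [-3.141, 0.0, 0.338]
wrist_force: [-0.5, -0.3, -0.5]
width: 0.0513
finger_force: 30.0
```

drive_tool([
  [0.03,[0.0,0.0,0.002],[0,0,0]],
  [0.03,[0.0,0.0,0.003],[0,0,0]],
  [0.03,[0.0,0.0,0.004],[0,0,0]],
  [0.03,[0.0,0.0,0.004],[0,0,0]],
])

```text
time: 14.58
tool_pos: [0.5487, -0.0383, 0.1698]
ee_rot: [3.141, -0.0, 0.338]
wrist_force: [0.1, 0.0, 1.4]
width: 0.0516
finger_force: 30.0
```

It is seated (expected 0.1706). I'll press straight down.

drive_tool([
  [0.03,[0.0,0.0,0.003],[0,0,0]],
  [0.03,[0.0,0.0,0.006],[0,0,0]],
  [0.03,[0.0,0.0,0.009],[0,0,0]],
  [0.03,[0.0,0.0,0.012],[0,0,0]],
  [0.03,[0.0,0.0,0.014],[0,0,0]],
])

```text
time: 15.2
tool_pos: [0.549, -0.0384, 0.1564]
ee_rot: [3.141, -0.001, 0.338]
wrist_force: [-1.6, 0.4, 6.5]
width: 0.0515
finger_force: 30.0
```

drive_tool([
  [0.03,[0.0,0.0,0.002],[0,0,0]],
  [0.03,[0.0,0.0,0.004],[0,0,0]],
  [0.03,[0.0,0.0,0.0045],[0,0,0]],
  [0.03,[0.0,0.0,0.0045],[0,0,0]],
  [0.03,[0.0,0.0,0.0045],[0,0,0]],
])

```text
time: 15.82
tool_pos: [0.549, -0.0384, 0.1527]
ee_rot: [3.141, -0.002, 0.338]
wrist_force: [-3.0, 0.2, 8.1]
width: 0.0515
finger_force: 30.0
```

```bash
python3 - <<'E'
from h import *
o=robot.get_obs();print(o["tool_pos"],o["wrist_force"])
S=imaging.snapshot("scene")
cv2.imwrite("pics/g5.png",cv2.resize(S[110:230,205:325],(600,600),interpolation=cv2.INTER_CUBIC)[:,:,::-1])
E
```

```text
[ 0.54901438 -0.03838563  0.15266405] [-3.04600445  0.20356032  8.08876143]
```

View pics/g5.png

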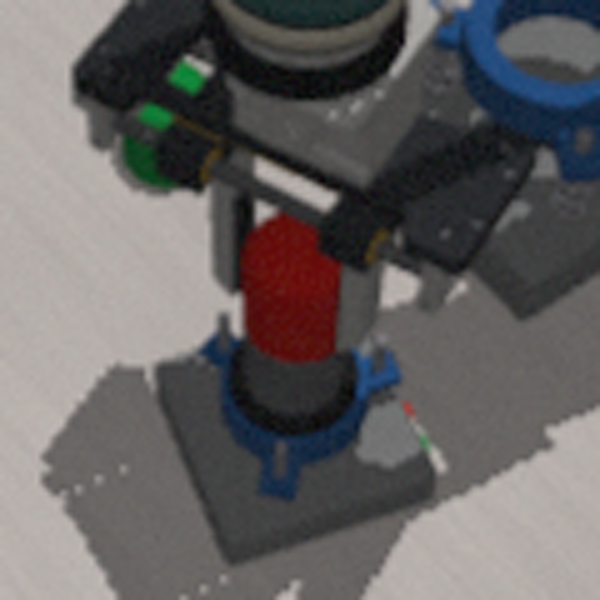

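The guide rods now stand out above the ring lugs (224,330) and (283,455), and the lens rim (295,350) is seated on the barrel. I'll add a little more to reach the bottom stop.

drive_tool([
  [0.03,[0.0,0.0,0.001],[0,0,0]],
  [0.03,[0.0,0.0,0.0015],[0,0,0]],
  [0.03,[0.0,0.0,0.0015],[0,0,0]],
  [0.03,[0.0,0.0,0.0015],[0,0,0]],
])

```text
time: 16.38
tool_pos: [0.5491, -0.0383, 0.1525]
ee_rot: [3.14, -0.002, 0.338]
wrist_force: [-4.1, -0.1, 12.4]
width: 0.0515
finger_force: 30.0
```

The force rose to 12.4 N with no further travel, so the ring is at its stop. I'll hand the job in.

```bash
python3 -c "
from bench import robot
print(robot.close_job())"
```

```text
the job is handed in; nothing more can be done
None
```

I stood the lamp in the smallest ring, seated the red lens on it, and handed the job in with the gripper still holding the beacon down at the bottom stop (12.4 N, about 16 s used); the hand-in gave no verdict.

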